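# Date check at the spice rack

## Task

Date check at the spice rack: the jar with the red spot on its cap is a reject, so take it out and set it down in the wide white bowl, without dropping it. Then draw the jar with the blue spot straight up out of its well, tip it over and keep it up in front of the small label camera, with its underside squarely facing the lens and about 15 cm from it. Finish while still holding it there; leave the unmarked jar in the rack, do not knock the camera, and do not disturb the garlic, the lemon, the onion or the bowl.

Things in the scene. Friction and masses are not known exactly. Their poses are not given: they have to be found in the camera images.
- rack: Fixed hardwood block, 90 x 280 x 48 mm high, with three square wells in a row along its own y axis, at y = -90, 0 and +90 mm, each 51 x 51 mm, square to the rack, and 38 mm deep (well floor 10 mm above the table). Origin: centre of its underside; z up. Place and yaw vary.
- red_jar: Reject: closed spice jar, white cap with a red spot (30 mm) on top; 98 mm high, 0.08 to 0.15 kg; square body 46 x 46 mm, rounded edges, up to 67 mm; round fixed cap 46 mm across above. Stands upright in a well, 2 mm play, faces square to the rack; its top is 108 mm above the table, 60 mm above the rack. Origin: centre of the underside; z towards the cap.
- blue_jar: Jar to be shown: the same kind of jar with a round blue spot on its cap, in another well. Origin: centre of the underside; z towards the cap.
- plain_jar: The same kind of jar with a plain white cap and no spot, in the remaining well; stays there. Origin: centre of the underside; z towards the cap.
- red_jar_cap (a point): Centre of the top of the red-spotted jar's cap, 98 mm above its origin.
- blue_jar_cap (a point): Centre of the top of the blue-spotted jar's cap, 98 mm above its origin.
- reject_bowl: Loose white round bowl for rejects, 216 mm across the rim, 98 mm high, 0.4 kg. Origin: centre of its underside; z up. The inner floor is 3 mm above the table, level and about 90 mm across; walls slope outwards.
- camera_stand: Fixed stand of the label camera: round dark foot 84 mm across, short steel post. Origin: centre of the foot's underside; z up. The camera looks to the stand's own -x side, roughly at the robot; place and yaw vary.
- camera_head: Head of the label camera, a grey box 46 x 56 x 24 mm with a round black lens, on top of the stand (about 95 mm high in all). Origin: centre of the lens face, 73 mm above the table. z axis: straight out of the lens along its line of sight, 45 degrees up and towards the robot; y level.
- garlic: Loose garlic bulb, 56 mm; bystander. Origin: its underside.
- lemon: Loose lemon, 83 x 58 x 58 mm; bystander. Origin: its underside.
- onion: Loose red onion, 64 x 67 x 71 mm high; bystander between rack and bowl. Origin: its underside.

How it is judged:
On the way, in this order (a step that is already met when the one before it is completed fails the run):
1. the red-spotted jar rests in the bowl and is let go, while the blue-spotted jar still stands in the rack (horizontal distance between red_jar and reject_bowl below 0.09 m and horizontal distance between red_jar_cap and reject_bowl below 0.13 m and z of red_jar in the frame of reject_bowl below 0.08 m and contact force between red_jar and the fingers below 0.1 N and contact force between red_jar and reject_bowl above 0.1 N and linear speed of red_jar below 0.05 m/s and distance of blue_jar from where it was at the start of the episode below 0.02 m), for 0.2 s.
2. the blue-spotted jar is drawn upright up out of its well, held by the fingers (contact force between blue_jar and the fingers above 2 N and z of blue_jar in the frame of rack above 0.05 m and angle between blue_jar's own z axis and vertical below 0.3 rad), for 0.05 s.
At the end, for the whole second after the job is handed in: Blue-spotted jar held still by the fingers alone: underside 90 to 210 mm before the lens, within 40 mm of its line of sight in x and y, facing it within 15 degrees, over 80 mm above the table. Red-spotted jar at rest in the bowl, let go; unmarked jar in its well (contact force between blue_jar and the fingers above 2 N and z of blue_jar in the frame of camera_head between 0.09 and 0.21 m and z of blue_jar_cap in the frame of camera_head above 0.16 m and x of blue_jar in the frame of camera_head between -0.04 and 0.04 m and y of blue_jar in the frame of camera_head between -0.04 and 0.04 m and angle between the z axis of blue_jar and the z axis of camera_head, either way round below 0.26 rad and height (world z) of blue_jar above 0.08 m and contact force between blue_jar and rack below 0.05 N and contact force between blue_jar and camera_stand below 0.05 N and contact force between blue_jar and reject_bowl below 0.05 N and contact force between blue_jar and red_jar below 0.05 N and contact force between blue_jar and plain_jar below 0.05 N and linear speed of blue_jar below 0.03 m/s and angular speed of blue_jar below 0.2 rad/s and horizontal distance between red_jar and reject_bowl below 0.09 m and horizontal distance between red_jar_cap and reject_bowl below 0.13 m and z of red_jar in the frame of reject_bowl below 0.08 m and contact force between red_jar and the fingers below 0.1 N and contact force between red_jar and reject_bowl above 0.1 N and linear speed of red_jar below 0.05 m/s and distance of plain_jar from where it was at the start of the episode below 0.015 m and angle between plain_jar's own z axis and vertical below 0.2 rad); the arm keeps its last pose, push and grip.
It fails at once if a spotted jar is let go in mid-air (underside more than 75 mm above the table) ((height (world z) of red_jar above 0.075 m and contact force between red_jar and the arm below 0.02 N and contact force between red_jar and the fingers below 0.02 N) or (height (world z) of blue_jar above 0.075 m and contact force between blue_jar and the arm below 0.02 N and contact force between blue_jar and the fingers below 0.02 N)).
It fails at once if the unmarked jar is pulled out or tipped (distance of plain_jar from where it was at the start of the episode above 0.02 m or angle between plain_jar's own z axis and vertical above 0.3 rad).
It fails at once if the garlic, the lemon or the onion is moved by more than 40 mm, or the bowl by more than 50 mm (distance of any of garlic, lemon, onion from where it was at the start of the episode above 0.04 m or distance of reject_bowl from where it was at the start of the episode above 0.05 m).
It fails at once if the camera is knocked (more than 5 N) (contact force between camera_stand and anything else above 5 N).
It also fails if it takes over 54 s, if anything falls off the work surface, if the arm or the gripper's body presses on something with over 40 N, if the wrist force passes 120 N, or if a joint passes its speed limit or range.

## Robot

A 6-joint arm with a two-finger parallel gripper is mounted at the origin on a cart in front of the work surface, level with it; the furniture and walls round the work are solid. World frame = base frame: x ahead of the robot, y to its left, z up, the work surface at z = 0. Lengths are in m, angles in rad, forces in N, time in s.
With the tool pointing down it reaches from about 0.275 to 0.775 m from the base axis. Payload 14.6 kg.
Tool frame: the origin (TCP) lies where the fingers leave the gripper's body, on its centre line; the fingertips stand 73 mm ahead of it and the grasp point (between the pads) lies 54 mm ahead of it; z points along the fingers, y is the line along which they close (so a half turn about z gives the same grasp; the last joint's range is limited). The gripper opens to 85 mm and grips with 20 to 120 N. Pads are 22 mm wide; open, the fingers measure 114 mm over their backs; the gripper's body (76 mm by 85 mm) begins 54 mm behind the grasp point. The pads swing forward as they close: fully open they stand 13 mm farther back than shut.
Start: joints at [1.088, 0.263, -0.048, 1.259, 0, 1.415], TCP at [0.169, 0.497, 0.304] pointing down, gripper open.
Joint ranges: [-2.65, 2.65], [-0.89, 1.7], [-1.18, 1.37], [-2.13, 2.11], [-1.35, 1.29], [-3.14, 3.14]. Speed limits (rad/s): [1.89, 1.89, 2.57, 2.79, 3.14, 3.14].

## Interface

Orientations are given as a rotation vector (axis times angle).
In Python, from station import r gives the robot as it stands.
- The arm moves only by the tool drive_tool, never from a script. Its argument "steps" is a list of rows, each a list of 2 entries, a list of its own where there are three numbers: the shift along the tool's x, y, z in cm, then the turn, a rotation vector about the tool's x, y, z in degrees. In form: [[[dx, dy, dz], [rx, ry, rz]], ...]. A call has 1 to 5 rows; each row is the pose to reach, as a shift and turn from the pose commanded when the call began, along the tool's axes at that moment; what a row does not reach only later rows make up. A row lasts 1/8 s, in which the tool goes at most 62.5 mm and 10.7 degrees, less where a joint would pass 70% of its speed; a pose out of reach is approached as far as the arm can. A call with a gripper value outside its range is refused whole. "claw" is the finger opening in cm, from 0 to 8.54, set as the call begins (left out, the last holds). The fingers move at their own pace and stop on an object; "force" is the grip in N (left out, the last holds). Time passes only in rows, so rows that repeat a pose let the fingers close. It gives the time, the measured TCP pose, the force, the opening and the grip force at its end, in the units of the state.
- r.sense(): the state, without advancing time (a new reading comes with each control period).
- r.grab_frame(name): name is "scene" or "top" or "wrist"; returns a dict with "image" (420x560x3 uint8, blue, green, red), "fx", "fy", "cx", "cy" (pixels), "world_to_cam" (4x4, takes a point from world to camera coordinates). Camera axes: x right, y up, looking along -z (the intrinsics and any distortion apply to the point x, -y, -z); pixel columns grow to the right and rows downward; lengths in m; the calibration is good to about 2 mm. A picture is of the moment at which its call begins. There is no depth.
- r.job_done(): hands the job in; it is judged then, once.
The state is a dict: "clock": time; "joint_positions": joint angles; "joint_velocities": joint speeds; "joint_torque": joint torques, N m; "tool_pos": TCP position; "eef_rot": TCP orientation; "contact_force": force on the tool from outside, world axes, zero at the start; "wrist_torque": the same for the moment, N m; "width": opening from 0.0 (shut) to 1.0 (fully open); "grasp_force": force on a finger pad.
Only numpy, scipy, OpenCV 4.12 (cv2) and the standard library are available. Lean on these libraries where they do the work, as an engineer would, in place of code of your own. Each camera call takes 0.05 s, during which the arm holds its last target. There are 200 camera calls.

## Working session

There is one attempt and no reset: what is moved stays moved. The work goes in short steps, Python scripts to look and compute and a tool call to move; the robot and the scene stay as the last step left them, time stands still between calls to the robot, and variables do not carry over. Pictures are saved under pics/ and viewed, at most 10 in all, crops included, and the job is handed in when it is done.

Besides the shell and the picture viewer there is one more tool, called as name(argument=value, ...) on one line, values as JSON. drive_tool: Moves the arm, as the interface text tells. Its arguments: {"type":"object","properties":{"steps":{"type":"array"},"claw":{"type":"number"},"force":{"type":"number"}},"required":["steps"]}

```bash
ls; mkdir -p pics; python3 - <<'E'
from station import r
import cv2,numpy as np,pickle
d={}
for n in("scene","top"):
    f=r.grab_frame(n);d[n]=f;cv2.imwrite(f"pics/{n}0.png",f["image"])
    print(n,f["fx"],f["fy"],f["cx"],f["cy"],[k for k in f]);print(np.round(f["world_to_cam"],3))
pickle.dump(d,open("f0.pkl","wb"));print(r.sense())
E
```

```text
pics
scene 453.1374515376177 453.1374515376177 286.4333981394271 206.54694399606078 ['image', 'fx', 'fy', 'cx', 'cy', 'world_to_cam']
[[ 0.582 -0.813  0.016 -0.292]
 [ 0.627  0.462  0.627 -0.451]
 [-0.517 -0.355  0.779 -0.808]
 [ 0.     0.     0.     1.   ]]
top 435.96231041505854 435.96231041505854 277.31655200218 211.5737636777275 ['image', 'fx', 'fy', 'cx', 'cy', 'world_to_cam']
[[ 0.005 -1.    -0.006  0.048]
 [ 0.989  0.004  0.148 -0.567]
 [-0.148 -0.006  0.989 -1.034]
 [ 0.     0.     0.     1.   ]]
{'clock': 0.1, 'joint_positions': array([ 1.08770026e+00,  2.63449252e-01, -4.88621236e-02,  1.25941985e+00,
        4.57364041e-06,  1.41551300e+00]), 'joint_velocities': array([ 0.00095788, -0.00073031,  0.00138822, -0.00106054,  0.0008037 ,
        0.00108406]), 'joint_torque': array([ 1.38131560e-03, -6.38576317e+01,  3.85063863e+01,  9.96770425e-03,
       -1.80501897e-04,  1.14561570e-05]), 'tool_pos': array([0.16894448, 0.4968786 , 0.30349072]), 'eef_rot': array([-5.12575913e-01, -3.09919311e+00,  1.39197402e-03]), 'contact_force': array([-0.79979435,  0.47088221,  0.53111511]), 'wrist_torque': array([ 0.0043612 , -0.0260688 , -0.06946701]), 'grasp_force': 0.0, 'width': 1.0018640212454368}
```

View pics/scene0.png

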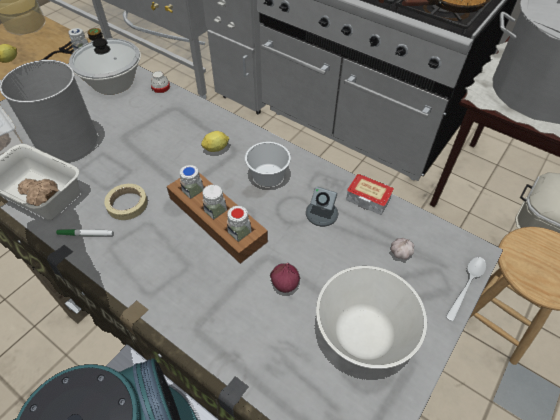

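View pics/top0.png

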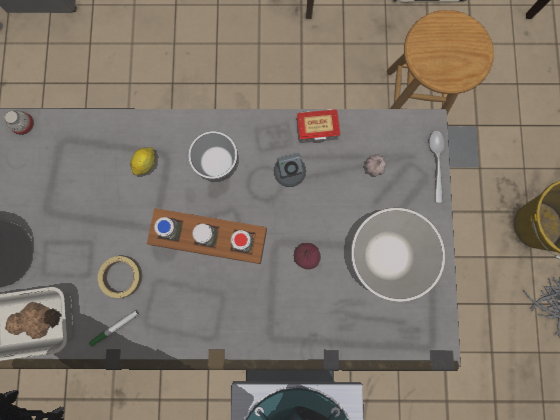

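The scene view shows the rack with blue, plain and red caps at (190,173), (213,193) and (238,214), the camera at (322,200), the onion at (285,277) and the bowl at (370,320). In the top view the caps are at (164,227), (203,234) and (241,240), the lens is near (291,168), the onion at (307,256) and the bowl at (398,253). A plain mug stands at (213,155).

```bash
cat > h.py <<'E'
import numpy as np,cv2
from scipy.spatial.transform import Rotation as R
def ray(f,u,v):
    W=np.array(f["world_to_cam"]);d=np.array([(u-f["cx"])/f["fx"],-(v-f["cy"])/f["fy"],-1])
    return -W[:3,:3].T@W[:3,3], W[:3,:3].T@d
def atz(f,u,v,z):
    o,d=ray(f,u,v);return o+d*(z-o[2])/d[2]
def tri(a,b):
    A=np.zeros((3,3));B=np.zeros(3)
    for f,u,v in(a,b):
        o,d=ray(f,u,v);d=d/np.linalg.norm(d);P=np.eye(3)-np.outer(d,d);A+=P;B+=P@o
    return np.linalg.solve(A,B)
def proj(f,p):
    c=np.array(f["world_to_cam"])@np.r_[p,1];return np.array([f["cx"]-f["fx"]*c[0]/c[2],f["cy"]+f["fy"]*c[1]/c[2]])
def spot(f,col,box):
    u0,v0,u1,v1=box;i=f["image"][v0:v1,u0:u1].astype(int);b,g,r=i[...,0],i[...,1],i[...,2]
    m=(r-np.maximum(b,g)>60) if col=="red" else (b-r>60)
    y,x=np.nonzero(m);return x.mean()+u0,y.mean()+v0,len(x)
E
python3 - <<'E'
from h import *;import pickle
d=pickle.load(open("f0.pkl","rb"));s,t=d["scene"],d["top"]
for c,bs,bt in(("red",(222,200,254,230),(225,228,258,254)),("blue",(175,160,205,190),(150,213,180,242))):
    a=spot(s,c,bs);b=spot(t,c,bt);print(c,a,b,tri((s,*a[:2]),(t,*b[:2])),atz(t,*b[:2],.108),atz(s,*a[:2],.108))
for p in((154,210),(267,226),(262,262),(148,246)):print("rack",atz(t,*p,.048))
print("onion",atz(t,307,256,.035),"bowl",atz(t,398,253.5,.098),"bowlfloor",atz(t,389,256,.003),"lens",tri((s,322,199),(t,291,168)))
i=np.hstack([cv2.resize(s["image"][175:230,295:350],(400,400),interpolation=2),cv2.resize(t["image"][140:195,263:318],(400,400),interpolation=2)])
cv2.imwrite("pics/c1.png",i)
E
```

```text
red (np.float64(237.17), np.float64(212.71), 100) (np.float64(240.1764705882353), np.float64(239.14705882352942), 136) [0.49296148 0.13504207 0.1038489 ] [0.49226367 0.13502099 0.108     ] [0.49096573 0.13238588 0.108     ]
blue (np.float64(188.4390243902439), np.float64(170.8780487804878), 82) (np.float64(163.44094488188978), np.float64(226.1496062992126), 127) [0.5223362  0.31324867 0.10447621] [0.5214989  0.31274359 0.108     ] [0.52062469 0.31004881 0.108     ]
rack [0.56822296 0.35391314 0.048     ]
rack [0.52983855 0.07549226 0.048     ]
rack [0.44234787 0.08681728 0.048     ]
rack [0.47965373 0.36436683 0.048     ]
onion [ 0.45790656 -0.02265488  0.035     ] bowl [ 0.46167362 -0.22824611  0.098     ] bowlfloor [ 0.46040256 -0.23101883  0.003     ] lens [0.67176197 0.01707446 0.06371741]
```

View pics/c1.png

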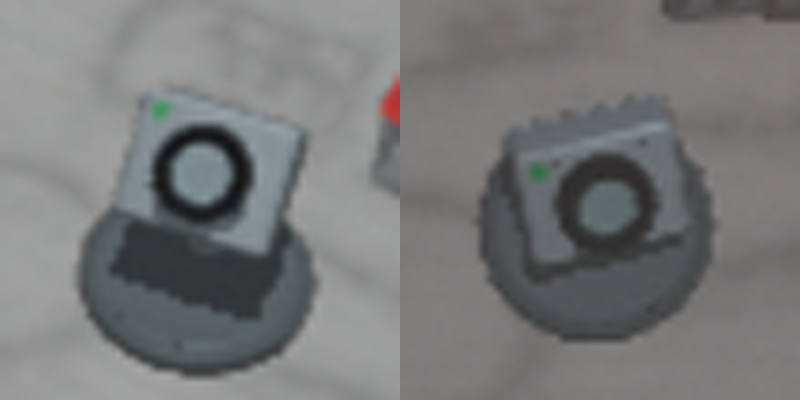

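The right half of the crop shows the lens at about (607,205), which is top pixel (291.5,168.2). The head's top edge tilts about -11.5°, so the camera looks along roughly (-0.98,-0.2). The cap spacing comes out at 0.180 m, which matches the rack.

drive_tool(steps=[[[-42.2,-24,5.4],[0,0,-9.8]],[[-42.2,-24,5.4],[0,0,-9.8]],[[-42.2,-24,5.4],[0,0,-9.8]],[[-42.2,-24,5.4],[0,0,-9.8]],[[-42.2,-24,5.4],[0,0,-9.8]]], claw=6.8, force=50)

```text
clock: 0.72
tool_pos: [0.3743, 0.2652, 0.2694]
eef_rot: [0.246, 3.132, 0.0]
contact_force: [1.5, 1.3, 0.6]
width: 0.791
grasp_force: 0.0
```

```bash
cat >> h.py <<'E'
def down(yang):  # tool z down, tool y at world angle yang (deg)
    a=np.radians(yang);y=np.array([np.cos(a),np.sin(a),0]);z=np.array([0,0,-1.]);return np.c_[np.cross(y,z),y,z]
def go(pos,Rt,s=None):
    from station import r
    s=s or r.sense();C=R.from_rotvec(s["eef_rot"]).as_matrix()
    print("at",np.round(s["tool_pos"],4),"t",round(s["clock"],2),"w",round(s["width"],3),"gf",round(s["grasp_force"],1),"F",np.round(s["contact_force"],1),"q",np.round(s["joint_positions"],2))
    print("shift cm",np.round(C.T@(np.array(pos)-s["tool_pos"])*100,2),"turn",np.round(R.from_matrix(C.T@Rt).as_rotvec(degrees=True),1))
E
python3 - <<'E'
from h import *;import pickle
go([.4916,.134,.25],down(81))
d=pickle.load(open("f0.pkl","rb"));s,t=d["scene"],d["top"]
S=lambda x,y:(x/7.273+295-.5,y/7.273+175-.5)
T=lambda x,y:((x-400)/7.273+263-.5,y/7.273+140-.5)
print("lens",atz(t,*T(607,205),.073),atz(s,*S(202,173),.073),tri((s,*S(202,173)),(t,*T(607,205))))
for n,a,b,z in(("tl",(150,88),(515,157),.092),("tr",(305,128),(675,125),.092),("bl",(115,207),(533,272),.057),("br",(275,250),(690,238),.057)):
    print(n,tri((s,*S(*a)),(t,*T(*b))),atz(t,*T(*b),z),atz(s,*S(*a),z))
print("foot",atz(t,*T(597,225),0))
for c,tt in((t,"t"),(s,"s")):
    pass
E
```

```text
at [0.3743 0.2652 0.2694] t 0.72 w 0.791 gf 0.0 F [1.5 1.3 0.6] q [ 0.44  0.16 -0.28  1.13  0.    0.6 ]
shift cm [-13.64 -11.13   1.94] turn [0. 0. 0.]
lens [0.66997886 0.0176445  0.073     ] [0.6673695  0.01393309 0.073     ] [0.67213203 0.01703335 0.06605568]
tl [0.6861167  0.04802112 0.07561672] [0.68126627 0.04841903 0.092     ] [0.67391135 0.04053032 0.092     ]
tr [ 0.69598312 -0.00589099  0.08256245] [ 0.69230799 -0.00427719  0.092     ] [ 0.68968214 -0.01041131  0.092     ]
bl [0.65407067 0.04073532 0.04821508] [0.65065393 0.04229224 0.057     ] [0.64932426 0.03573194 0.057     ]
br [ 0.66597505 -0.01382843  0.05292304] [ 0.66265515 -0.01091358  0.057     ] [ 0.66564042 -0.01767589  0.057     ]
foot [0.68116192 0.01937233 0.        ]
```

drive_tool(steps=[[[-13.6,-11.1,3],[0,0,0]],[[-13.6,-11.1,3],[0,0,0]],[[-13.6,-11.1,3],[0,0,0]],[[-13.6,-11.1,3],[0,0,0]],[[-13.6,-11.1,3],[0,0,0]]])

```text
clock: 1.35
tool_pos: [0.4899, 0.1362, 0.2395]
eef_rot: [-0.246, -3.131, -0.0]
contact_force: [0.4, 0.1, -0.7]
width: 0.795
grasp_force: 0.0
```

```bash
python3 - <<'E'
from h import *
from station import r
go([.4916,.134,.127],down(81))
f=r.grab_frame("wrist");cv2.imwrite("pics/w1.png",f["image"])
a=spot(f,"red",(0,0,560,420));print(a,atz(f,a[0],a[1],.108),proj(f,[.4916,.134,.108]))
E
```

```text
at [0.4899 0.1362 0.2395] t 1.35 w 0.795 gf 0.0 F [ 0.4  0.1 -0.7] q [ 0.11  0.26 -0.22  1.08  0.    0.27]
shift cm [-0.21 -0.19 11.25] turn [-0.  -0.1 -0. ]
(np.float64(398.8288659793814), np.float64(196.83949246629658), 6305) [0.47943274 0.21466805 0.108     ] [267.09397591 235.59532544]
```

View pics/w1.png

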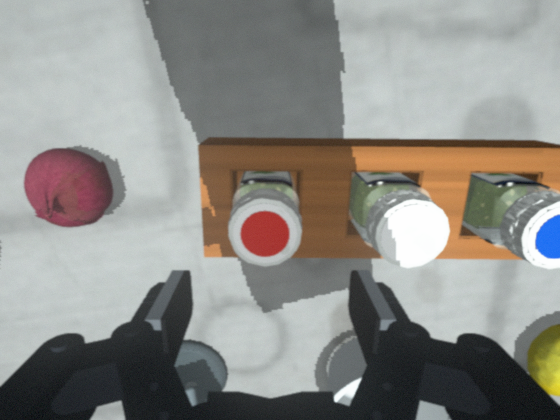

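The wrist view puts the red spot at (265,235) against a predicted (267,236), about 1 mm off. The rack edges are level in the image, so the yaw is right.

drive_tool(steps=[[[-0.2,-0.3,4],[0,0,0]],[[-0.2,-0.3,8],[0,0,0]],[[-0.2,-0.3,11.2],[0,0,0]],[[-0.2,-0.3,11.2],[0,0,0]],[[-0.2,-0.3,11.2],[0,0,0]]])

```text
clock: 2.02
tool_pos: [0.4921, 0.1335, 0.129]
eef_rot: [0.244, 3.131, 0.0]
contact_force: [0.7, -0.9, 0.6]
width: 0.795
grasp_force: 0.0
```

drive_tool(steps=[[[0,0,0],[0,0,0]],[[0,0,0],[0,0,0]],[[0,0,0],[0,0,0]],[[0,0,0],[0,0,0]],[[0,0,0],[0,0,0]]], claw=3, force=50)

```text
clock: 2.65
tool_pos: [0.4925, 0.1329, 0.129]
eef_rot: [0.246, 3.13, 0.001]
contact_force: [-1.7, -1.2, 10.5]
width: 0.525
grasp_force: 49.6
```

drive_tool(steps=[[[0,0,-2],[0,0,0]],[[0,0,-5],[0,0,0]],[[0,0,-9],[0,0,0]],[[0,0,-14],[0,0,0]],[[0,0,-14],[0,0,0]]], force=60)

```text
clock: 3.28
tool_pos: [0.4931, 0.133, 0.2714]
eef_rot: [0.245, 3.126, 0.002]
contact_force: [0.5, -0.8, -1.3]
width: 0.526
grasp_force: 61.6
```

```bash
python3 - <<'E'
from h import *
from station import r
go([.461,-.2295,.27],down(81))
f=r.grab_frame("top");i=f["image"]
g=cv2.cvtColor(i,cv2.COLOR_BGR2GRAY);cv2.imwrite("pics/t2.png",i[150:350,200:480])
E
```

```text
at [0.4931 0.133  0.2714] t 3.27 w 0.526 gf 61.6 F [ 0.5 -0.8 -1.3] q [ 0.1   0.25 -0.16  1.16  0.    0.26]
shift cm [ -2.49 -36.31   0.09] turn [0.1 0.4 0. ]
```

View pics/t2.png

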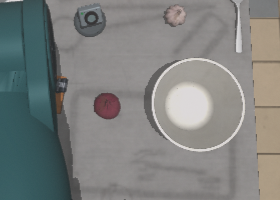

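drive_tool(steps=[[[-0.4,-5,0],[0,0,0]],[[-0.8,-10.5,0],[0,0,0]],[[-1.2,-16,0],[0,0,0]],[[-1.5,-21.5,0],[0,0,0]],[[-1.9,-27,0],[0,0,0]]])

```text
clock: 3.95
tool_pos: [0.4676, -0.1384, 0.2667]
eef_rot: [-0.246, -3.131, -0.001]
contact_force: [1.2, -0.2, -1.2]
width: 0.521
grasp_force: 61.9
```

drive_tool(steps=[[[-0.4,-5,0],[0,0,0]],[[-0.6,-8,0],[0,0,0]],[[-0.6,-9.3,0],[0,0,0]],[[-0.6,-9.3,0],[0,0,0]],[[-0.6,-9.3,0],[0,0,0]]])

```text
clock: 4.58
tool_pos: [0.4599, -0.2286, 0.2675]
eef_rot: [-0.245, -3.132, -0.001]
contact_force: [0.5, -0.4, -1.7]
width: 0.518
grasp_force: 61.9
```

```bash
python3 - <<'E'
from h import *
go([.461,-.2295,.127],down(81))
E
```

```text
at [ 0.4599 -0.2286  0.2675] t 4.58 w 0.518 gf 61.9 F [ 0.5 -0.4 -1.7] q [-0.62  0.26 -0.16  1.16  0.   -0.46]
shift cm [-0.13 -0.08 14.04] turn [ 0.  -0.   0.1]
```

drive_tool(steps=[[[0,0,4],[0,0,0]],[[0,0,8],[0,0,0]],[[0,0,11],[0,0,0]],[[0,0,13],[0,0,0]],[[0,0,13.5],[0,0,0]]])

```text
clock: 5.2
tool_pos: [0.4596, -0.2283, 0.1319]
eef_rot: [-0.244, -3.131, -0.002]
contact_force: [0.6, 0.1, -1.1]
width: 0.518
grasp_force: 61.9
```

drive_tool(steps=[[[0,0,0.2],[0,0,0]],[[0,0,0.4],[0,0,0]],[[0,0,0.6],[0,0,0]],[[0,0,0.8],[0,0,0]],[[0,0,0.8],[0,0,0]]])

```text
clock: 5.82
tool_pos: [0.4598, -0.2296, 0.1246]
eef_rot: [-0.246, -3.132, -0.0]
contact_force: [-0.4, 0.3, -2.4]
width: 0.522
grasp_force: 61.9
```

drive_tool(steps=[[[0,0,0.15],[0,0,0]],[[0,0,0.3],[0,0,0]],[[0,0,0.3],[0,0,0]]])

```text
clock: 6.2
tool_pos: [0.46, -0.2297, 0.1224]
eef_rot: [0.246, 3.131, -0.001]
contact_force: [-4.3, 1.2, 14.3]
width: 0.522
grasp_force: 63.1
```

Contact with the bowl floor shows as 14 N upward, so I'll release now.

drive_tool(steps=[[[0,0,-0.1],[0,0,0]],[[0,0,-0.1],[0,0,0]],[[0,0,-0.1],[0,0,0]],[[0,0,-0.1],[0,0,0]],[[0,0,-0.1],[0,0,0]]], claw=6.6)

```text
clock: 6.82
tool_pos: [0.4599, -0.2296, 0.1226]
eef_rot: [-0.246, -3.132, -0.0]
contact_force: [-0.6, 0.4, 0.0]
width: 0.774
grasp_force: 0.0
```

drive_tool(steps=[[[0,0,-3],[0,0,0]],[[0,0,-7],[0,0,0]],[[0,0,-12],[0,0,0]],[[0,0,-13],[0,0,0]],[[0,0,-13],[0,0,0]]])

```text
clock: 7.45
tool_pos: [0.46, -0.2297, 0.2527]
eef_rot: [0.246, 3.131, -0.001]
contact_force: [0.5, 0.7, -1.0]
width: 0.77
grasp_force: 0.0
```

```bash
python3 - <<'E'
from h import *
from station import r
go([.521,.3114,.25],down(81))
f=r.grab_frame("wrist");cv2.imwrite("pics/w2.png",f["image"])
E
```

```text
at [ 0.46   -0.2297  0.2527] t 7.45 w 0.77 gf 0.0 F [ 0.5  0.7 -1. ] q [-0.62  0.27 -0.19  1.12 -0.   -0.46]
shift cm [ 2.42 54.4   0.24] turn [-0.  0.  0.]
```

View pics/w2.png

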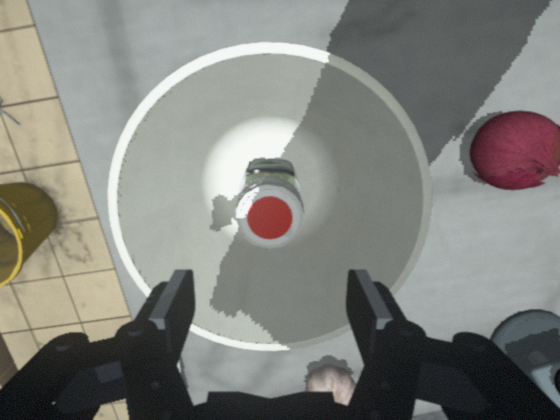

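The red jar stands upright in the middle of the bowl, with its spot at (270,217). Next is the blue jar.

drive_tool(steps=[[[0.3,6,0],[0,0,0]],[[0.6,12,0],[0,0,0]],[[0.8,18,0],[0,0,0]],[[1.1,24,0],[0,0,0]],[[1.3,29,0],[0,0,0]]])

```text
clock: 8.12
tool_pos: [0.4916, 0.061, 0.2512]
eef_rot: [-0.245, -3.13, 0.0]
contact_force: [1.1, -0.6, -0.1]
width: 0.776
grasp_force: 0.0
```

drive_tool(steps=[[[0.3,6,0],[0,0,0]],[[0.6,12,0],[0,0,0]],[[0.8,18,0],[0,0,0]],[[1.1,25.4,0],[0,0,0]],[[1.1,25.4,0],[0,0,0]]])

```text
clock: 8.75
tool_pos: [0.5205, 0.3145, 0.2503]
eef_rot: [-0.241, -3.13, 0.002]
contact_force: [-0.2, -0.3, -1.8]
width: 0.773
grasp_force: 0.0
```

```bash
python3 - <<'E'
from h import *
from station import r
go([.521,.3114,.129],down(81))
f=r.grab_frame("wrist");a=spot(f,"blue",(200,120,340,320));print(a,atz(f,a[0],a[1],.108),proj(f,[.521,.3114,.108]))
E
```

```text
at [0.5205 0.3145 0.2503] t 8.75 w 0.773 gf 0.0 F [-0.2 -0.3 -1.8] q [0.41 0.43 0.06 1.2  0.   0.56]
shift cm [-0.13 -0.28 12.13] turn [-0.1 -0.1  0.2]
(np.float64(263.7374055415617), np.float64(226.323677581864), 1588) [0.51965748 0.31023915 0.108     ] [265.86207407 228.00369623]
```

drive_tool(steps=[[[-0.1,-0.4,3],[0,0,0]],[[-0.1,-0.4,7],[0,0,0]],[[-0.1,-0.4,10],[0,0,0]],[[-0.1,-0.4,12],[0,0,0]],[[-0.1,-0.4,12.1],[0,0,0]]])

```text
clock: 9.43
tool_pos: [0.5205, 0.3057, 0.13]
eef_rot: [-0.248, -3.129, 0.003]
contact_force: [-0.0, 0.2, 0.1]
width: 0.772
grasp_force: 0.0
```

drive_tool(steps=[[[0,0,0],[0,0,0]],[[0,0,0],[0,0,0]],[[0,0,0],[0,0,0]],[[0,0,0],[0,0,0]],[[0,0,0],[0,0,0]]], claw=3, force=70)

```text
clock: 10.05
tool_pos: [0.5219, 0.3074, 0.1324]
eef_rot: [0.246, 3.131, 0.0]
contact_force: [0.4, -1.0, 7.3]
width: 0.521
grasp_force: 69.9
```

drive_tool(steps=[[[0,0,-2],[0,0,0]],[[0,0,-5],[0,0,0]],[[0,0,-9],[0,0,0]],[[0,0,-14],[0,0,0]],[[0,0,-19],[0,0,0]]])

```text
clock: 10.68
tool_pos: [0.5211, 0.3073, 0.3233]
eef_rot: [-0.246, -3.132, -0.0]
contact_force: [1.1, 0.9, -0.9]
width: 0.519
grasp_force: 70.7
```

```bash
python3 - <<'E'
from h import *
a=np.radians(12);zc=np.array([-np.cos(a),-np.sin(a),1])/2**.5
zt=-zc;y=np.array([-np.sin(a),np.cos(a),0]);Rt=np.c_[np.cross(y,zt),y,zt]
lens=np.array([.669,.016,.073]);p=lens+(.155+.118)*zc;print(p)
go([.49,.10,.33],Rt);go(p,Rt)
E
```

```text
[ 0.48017824 -0.0241353   0.26604015]
at [0.5211 0.3073 0.3233] t 10.68 w 0.519 gf 70.7 F [ 1.1  0.9 -0.9] q [0.4  0.4  0.21 1.38 0.   0.55]
shift cm [ -0.16 -20.96  -0.67] turn [ -8.2 -44.5 -19.9]
at [0.5211 0.3073 0.3233] t 10.68 w 0.519 gf 70.7 F [ 1.1  0.9 -0.9] q [0.4  0.4  0.21 1.38 0.   0.55]
shift cm [ -1.13 -33.37   5.73] turn [ -8.2 -44.5 -19.9]
```

drive_tool(steps=[[[0,-4,-0.6],[-1.6,-8.9,-4]],[[0,-8.5,-0.6],[-3.2,-17.8,-8]],[[0,-13,-0.6],[-4.9,-26.7,-12]],[[-0.1,-17,-0.6],[-6.6,-35.6,-16]],[[-0.2,-21,-0.6],[-8.2,-44.5,-19.9]]])

```text
clock: 11.3
tool_pos: [0.4896, 0.0989, 0.3283]
eef_rot: [-0.251, 2.339, 0.1]
contact_force: [3.0, -0.1, -1.1]
width: 0.521
grasp_force: 70.9
```

```bash
cat >> h.py <<'E'
a=np.radians(12);zc=np.array([-np.cos(a),-np.sin(a),1])/2**.5
zt=-zc;yt=np.array([-np.sin(a),np.cos(a),0]);Rt=np.c_[np.cross(yt,zt),yt,zt]
pf=np.array([.669,.016,.073])+(.15+.122)*zc
E
python3 - <<'E'
from h import *
print(pf);go(pf,Rt)
E
```

```text
[ 0.48086989 -0.02398829  0.26533304]
at [0.4896 0.0989 0.3283] t 11.3 w 0.521 gf 70.9 F [ 3.  -0.1 -1.1] q [-0.04 -0.17 -0.74  0.23  0.18 -0.18]
shift cm [  6.93 -11.81   2.01] turn [-0.   0.4  0.3]
```

drive_tool(steps=[[[2,-4,0.5],[0,0,0]],[[4,-8,1],[0,0,0.3]],[[6,-11,1.7],[0,0.4,0.3]],[[6.9,-11.8,2],[0,0.4,0.3]],[[6.9,-11.8,2],[0,0.4,0.3]]])

```text
clock: 11.92
tool_pos: [0.481, -0.0231, 0.2644]
eef_rot: [-0.24, 2.354, 0.103]
contact_force: [-0.4, 0.3, -0.8]
width: 0.522
grasp_force: 71.0
```

```bash
python3 - <<'E'
from h import *
from station import r
go(pf,Rt)
i=np.vstack([cv2.resize(r.grab_frame(n)["image"][a:a+210,200:480],(560,420))[:300] if 0 else r.grab_frame(n)["image"][a:a+280] for n,a in(("scene",100),("top",120))])
cv2.imwrite("pics/f1.png",i)
E
```

```text
at [ 0.481  -0.0231  0.2644] t 11.93 w 0.522 gf 71.0 F [-0.4  0.3 -0.8] q [-0.4  -0.11 -0.85  0.15  0.41 -0.46]
shift cm [-0.05 -0.08 -0.09] turn [-0.  -0.4 -0.3]
```

View pics/f1.png

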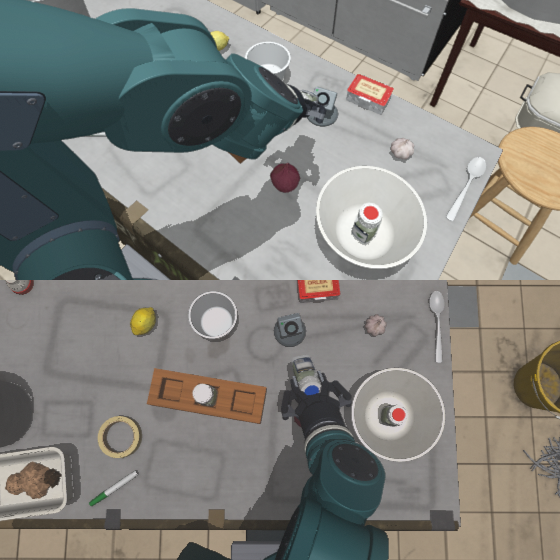

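The jar is held tilted in front of the camera. In the top view (lower panel) the cap is near (312,390) and the jar's end near (302,360), pointing at the lens at (291,328). Red stands in the bowl and plain in the rack. I'll compare the expected jar outline with the picture.

```bash
python3 - <<'E'
from h import *
from station import r
s=r.sense();C=R.from_rotvec(s["eef_rot"]).as_matrix()
f=r.grab_frame("top");i=f["image"][170:290,240:360].copy();k=5
i=cv2.resize(i,None,fx=k,fy=k,interpolation=2)
def P(p):return tuple(int(v) for v in (proj(f,p)-[240,170])*k+k/2)
q=lambda x,y,l:s["tool_pos"]+C@np.array([x,y,l])
for l,c in((.122,(0,255,0)),(.055,(0,255,255))):
    pts=[P(q(x,y,l)) for x,y in((-.023,-.023),(.023,-.023),(.023,.023),(-.023,.023))]
    cv2.polylines(i,[np.array(pts)],True,c,1)
cv2.circle(i,P(q(0,0,.024)),4,(255,0,255),1)
cv2.line(i,P([.669,.016,.073]),P(np.array([.669,.016,.073])+.25*zc),(0,0,255),1)
cv2.imwrite("pics/f2.png",i);print(s["joint_velocities"].round(3),s["grasp_force"])
E
```

```text
[ 0.011 -0.005  0.004  0.     0.002 -0.002] 70.96770416479558
```

View pics/f2.png

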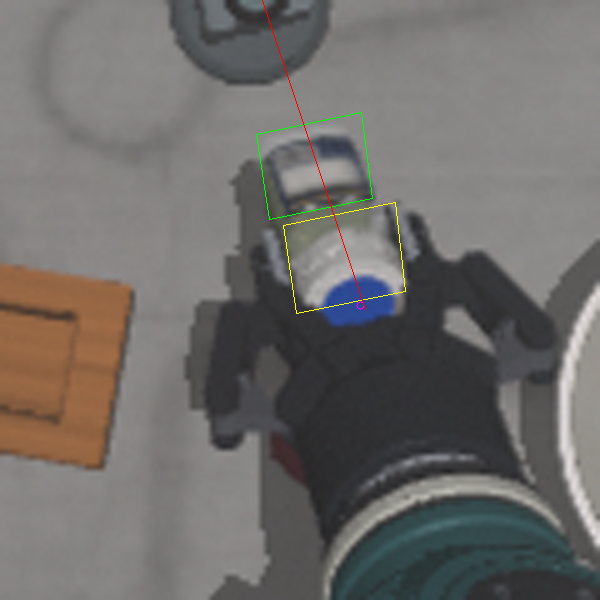

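The outline fits: the jar lies on the line of sight and its cap spot is where expected. I'll let it settle, then hand in.

drive_tool(steps=[[[0,0,0],[0,0,0]],[[0,0,0],[0,0,0]],[[0,0,0],[0,0,0]],[[0,0,0],[0,0,0]]])

```text
clock: 12.58
tool_pos: [0.4814, -0.023, 0.2649]
eef_rot: [-0.242, 2.353, 0.103]
contact_force: [0.3, -0.2, -1.0]
width: 0.519
grasp_force: 71.0
```

```bash
python3 -c "
from station import r
print(r.job_done())"
```

```text
the job is handed in; nothing more can be done
None
```

I handed the job in at about 12.6 s, though no verdict came back: the red-spotted jar stands upright in the bowl, the blue-spotted jar is held with its underside facing the label camera lens at about 15 cm, and the unmarked jar is still in the rack.

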